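# Take the sample cassette out of the curing station

### The job

Draw the carriage of the curing station (it has a black post to pull on) out from under the lamp hood until it reaches its stop. Then pinch the two side catches of the cassette of glass samples together, lift it out of its nest, upright, to about 10 cm above where it sat, and finish there, still holding it steady by its pinched catches. Leave the other things on the bench where they are.

Things in the scene. Friction and masses are not known exactly. Their poses are not given: they have to be found in the camera images.
- station: grey curing station, turned up to 0.32 rad. Origin: on the bench under its base. z up, y along the rails towards the lamp hood, x away from the robot. Base: x -60 to 90, y -170 to 170 mm; rails up to 22 mm high. Hood: x -62 to 88, y 50 to 164 mm, 113 to 153 mm above the bench, on a column at x 60 to 88, y 57 to 157 mm.
- carriage (a joint): how far the carriage is drawn out along the station's -y, in m: 0 = cassette under the hood (where it starts), 0.14 = at its stop, the cassette's middle 90 mm clear of the hood's edge. Slides against 2 N of friction and stays where it is left.
- pull_post (a point): point 34 mm up the carriage's black upright pull post, 54 mm above the bench (post 20 mm along station x, 22 mm along station y, its top 72 mm above the bench). Axes as the station's. The post stands on the carriage, 110 mm from the cassette's middle along station -y, outside the hood, and moves with the carriage.
- nest (a point): middle of the carriage's floor, 20 mm above the bench, where the cassette's underside rests; axes as the station's; moves with the carriage. Around it are guides 16 mm high; on both x sides a steel lip, up to 20 mm above the floor, its edge 22 mm from the middle, holds down the barbs of the cassette's catches.
- cassette_mid (a point): centre (half-way up) of the grey cassette of glass samples: 36 mm along x, 70 mm along y, 70 mm high, 0.2 to 0.4 kg. In its nest its axes lie within 0.05 rad of the station's and this point is 55 mm above the bench. Lift it by pinching the black catch pads on its +x and -x sides along its x; the middle of the pads is 18 mm above this point.
- catch_near (a joint): travel, in m, of the catch on the cassette's -x side: 0 = sprung out, its barb locked under the nest's lip; 0.008 = fully pressed; free above about 0.006. Spring 4 N at 0, 7 N at 0.008: pinch with 20 to 35 N. Pad 26 mm wide (y), 30 mm high, mid-width of the cassette's side; the two pads' outer faces are 60 mm apart free, 44 mm pressed.
- catch_far (a joint): the same for the catch on the cassette's +x side.
- mug: bystander, origin under its middle: steel mug with a handle, 85 mm high, 76 mm across, to the right of the station
- bowl: bystander, origin under its middle: dark metal bowl, 35 mm high, 90 mm across
- tape: bystander, origin under its middle: roll of tape lying flat, a ring 90 mm across and 18 mm high, behind the station
- brush: bystander, origin at its underside: bench brush lying to the left of the station
- marker: bystander, origin at its middle, underneath: black marker pen lying behind the station, 130 mm long, 16 mm thick
- level_block: bystander, origin under its middle: small brass block, 30 x 50 x 22 mm, in front of the station
- nugget_a: bystander, origin under its middle: clear glass nugget, a dome 32 mm across and 12 mm high, in front of the station
- nugget_b: bystander, origin under its middle: another such glass nugget
- cassette: the same cassette; origin at the middle of its underside, 35 mm below point cassette_mid.

How it is judged:
By the outcome, as a careful person would: the job done as asked, in the order asked, and still so for the second after the job is handed in, while the arm keeps its last pose, push and grip.
It also fails if it takes over 48 s, if anything falls off the work surface, if the arm or the gripper's body presses on something with over 40 N, if the wrist force passes 120 N, or if a joint passes its speed limit or range.

### The arm

A 7-joint arm with a two-finger parallel gripper is mounted at the origin on the work surface. World frame = base frame: x ahead of the robot, y to its left, z up, the work surface at z = 0. Lengths are in m, angles in degrees, forces in N, time in s.
With the tool pointing down it reaches from about 0.4 to 0.85 m from the base axis. Payload 4.5 kg.
Tool frame: the origin (TCP) lies on the mounting face of the last link; the fingertips stand 166 mm ahead of it and the grasp point (between the pads) lies 147 mm ahead of it; x points along the fingers, y is the direction in which the jaws open and shut, and the axes are right-handed (so a half turn about x gives the same grasp; the last joint's range is limited). The gripper opens to 88 mm and grips with 3 to 60 N. Pads are 18 mm wide; open, the fingers measure 123 mm over their backs; the gripper's body (75 mm by 187 mm) begins 45 mm behind the grasp point.
Start: joints at [-70.6, 39.483, -11.15, 89.685, 9.013, 51.709, -12.324], TCP at [0.188, 0.596, 0.405] pointing down, gripper open.
Joint ranges: [-172.22, 172.22], [-26.19, 119.32], [-84.43, 86.54], [7.71, 146.69], [-57.33, 237.33], [2.42, 119.75], [-152.13, 152.13]. Speed limits (degrees/s): [147.25, 147.25, 180, 180, 180, 180, 180].

### API

Orientations are given as a 3x3 rotation matrix whose columns are the frame's x, y, z axes.
In Python, from workcell import bot gives the robot as it stands. The module is installed in compiled form; this text tells all that it offers.
- The arm moves only by the shell command python3 -m handwheel 'ROWS'. ROWS is JSON, a list that holds one entry, the list of rows, each a list of 7 numbers: the shift along the world's x, y, z in m, then the turn, a rotation vector about the world's x, y, z in rad, then the finger opening in m, from 0 to 0.0881. In form: [[[x, y, z, wx, wy, wz, jaw], ...]]. A call has 1 to 12 rows; each row shifts and turns the commanded pose from where the row before left it; what a row does not reach is not made up. A row lasts 1/10 s, in which the tool goes at most 50 mm and 8.59 degrees, less where a joint would pass 70% of its speed; a pose out of reach is approached as far as the arm can. A call with a gripper value outside its range is refused whole. The fingers move at their own pace and stop on an object; the grip force is fixed at half the most. Time passes only in rows, so rows that do not move let the fingers close. It gives the time, the measured TCP pose, the force and the opening at its end, in the units of the state.
- bot.sense(): the state, without advancing time (a new reading comes with each control period).
- bot.capture(name): name is "scene" or "top" or "wrist"; returns a dict with "frame" (400x640x3 uint8, red, green, blue), "mtx" (3x3 intrinsics, pixels), "k1" (the pictures are not rectified: a ray, as slopes to the right and down, at radius r is drawn at 1 + k1 r^2 times it, then the intrinsics apply), "rvec" (rotation vector, rad) and "tvec" (3), from world to camera coordinates, as OpenCV has them. Camera axes: x right, y down, z forward; pixel columns grow to the right and rows downward; lengths in m; the calibration is good to about 2 mm. A picture is of the moment at which its call begins. There is no depth.
- bot.job_done(): hands the job in, once; it reports no verdict.
The state is a dict: "t": time; "qpos": joint angles; "joint_vel": joint speeds; "joint_torque": joint torques, N m; "tcp_pos": TCP position; "tool_rot": TCP orientation; "ft_force": force on the tool from outside, world axes, zero at the start; "torque": the same for the moment, N m; "gripper_width": opening from 0.0 (shut) to 1.0 (fully open).
Only numpy, scipy, OpenCV 4.12 (cv2) and the standard library are available. Lean on these libraries where they do the work, as an engineer would, in place of code of your own. Each camera call takes 0.05 s, during which the arm holds its last target. There are 200 camera calls.

## Working session

There is one attempt and no reset: what is moved stays moved. The work goes in short steps, Python scripts to look and compute and a shell command to move; the robot and the scene stay as the last step left them, time stands still between calls to the robot, and variables do not carry over. Pictures are saved under pics/ and viewed, about 8 in all and at most 12, crops included, and the job is handed in when it is done.

```bash
mkdir -p pics; cat > h.py <<'E'
import numpy as np, cv2
from workcell import bot
def cap(n,save=None):
    c=bot.capture(n)
    if save: cv2.imwrite('pics/'+save,c['frame'][:,:,::-1])
    return c
def ray(c,u,v):
    K=np.array(c['mtx']);R=cv2.Rodrigues(np.array(c['rvec'],float))[0];t=np.array(c['tvec'],float).ravel()
    p=cv2.undistortPoints(np.array([[[u,v]]],float),K,np.array([c['k1'],0,0,0,0.]))[0,0]
    return -R.T@t, R.T@np.array([p[0],p[1],1.])
def onz(c,u,v,z):
    o,d=ray(c,u,v); return o+d*(z-o[2])/d[2]
def proj(c,P):
    return cv2.projectPoints(np.array(P,float).reshape(-1,3),np.array(c['rvec'],float),np.array(c['tvec'],float),np.array(c['mtx']),np.array([c['k1'],0,0,0,0.]))[0][:,0]
E
python3 - <<'E'
from h import *
import pickle
cs={n:cap(n,n+'0.png') for n in('scene','top')}
pickle.dump(cs,open('c0.pkl','wb'))
s=bot.sense();print(s['t'],s['tcp_pos'],np.round(s['tool_rot'],3).tolist(),s['ft_force'],s['gripper_width'])
for c in cs.values():print(ray(c,320,200))
E
```

```text
0.1 [0.18749113 0.59590629 0.40398889] [[-0.0, 0.3, 0.954], [-0.002, 0.954, -0.3], [-1.0, -0.002, 0.0]] [-0.13030715 -0.42642978 -0.08978627] 0.9991707170417166
(array([ 1.21460316, -0.2952023 ,  0.68591897]), array([-0.68913023,  0.32797807, -0.64649923]))
(array([0.41437625, 0.03002423, 0.90507208]), array([ 0.15454613, -0.00421629, -0.98805292]))
```

View pics/top0.png

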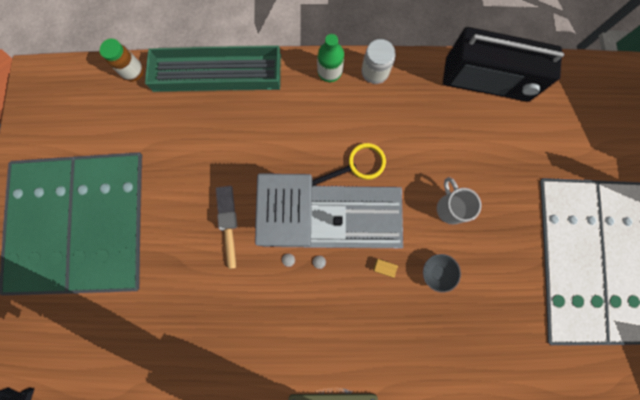

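View pics/scene0.png

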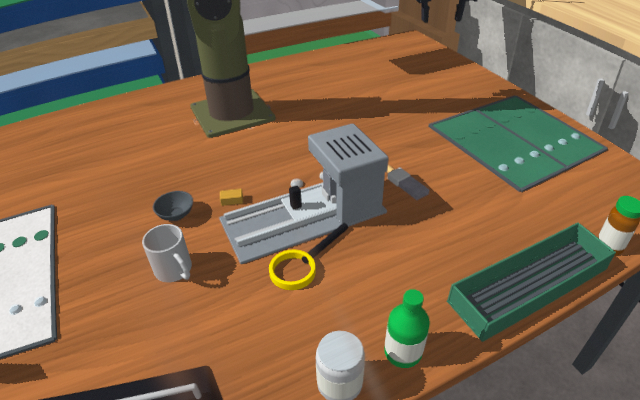

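The top view shows the station centred near (330,215), with the post at (337,220). The nuggets are at (288,260) and (319,262), the brass block at (386,268), the bowl at (441,273) and the mug at (458,205). The scene view shows the post at (295,195). Next I'll measure the post and the axis.

```bash
python3 - <<'E'
from h import *
import pickle
cs=pickle.load(open('c0.pkl','rb'));t=cs['top'];s=cs['scene']
def blob(c,x0,y0,x1,y1,th):
    g=c['frame'][y0:y1,x0:x1].max(2); m=(g<th).astype(np.uint8)
    n,l,st,ce=cv2.connectedComponentsWithStats(m); i=1+np.argmax(st[1:,4]); print(st[i]+[x0,y0,0,0,0],ce[i]+[x0,y0]); return ce[i]+[x0,y0],st[i]
p,_=blob(t,325,208,352,232,50); print('top z.072',onz(t,*p,.072),'z.054',onz(t,*p,.054))
q,_=blob(s,283,172,308,212,50)
o1,d1=ray(t,*p);o2,d2=ray(s,*q)
k=np.linalg.lstsq(np.c_[d1,-d2],o2-o1,rcond=None)[0];print(o1+d1*k[0],o2+d2*k[1])
# hood quad and base corners
for n,u,v,z in[('hoodTL',257,175,.153),('hoodTR',311,175,.153),('hoodBL',257,246,.153),('hoodBR',311,246,.153),('baseR far',402,188,.0),('baseR near',402,247,.0)]:print(n,onz(t,u,v,z))
a=cv2.resize(t['frame'][160:280,240:420],None,fx=4.4,fy=4.4,interpolation=2)
cv2.imwrite('pics/tz.png',a[:,:,::-1])
E
```

```text
[334 217   8   8  57] [337.33333333 220.38596491]
top z.072 [ 0.49785013 -0.01244023  0.072     ] z.054 [ 0.49965373 -0.01335775  0.054     ]
[289 186  12  23 211] [294.86729858 196.98104265]
[ 0.50028768 -0.01368025  0.04767324] [ 0.49988935 -0.01467097  0.04768383]
hoodTL [0.58548666 0.15801135 0.153     ]
hoodTR [0.58479323 0.04525433 0.153     ]
hoodBL [0.43838499 0.15486853 0.153     ]
hoodBR [0.43807114 0.04551584 0.153     ]
baseR far [ 0.58519269 -0.17869166  0.        ]
baseR near [ 0.43910003 -0.17282004  0.        ]
```

View pics/tz.png

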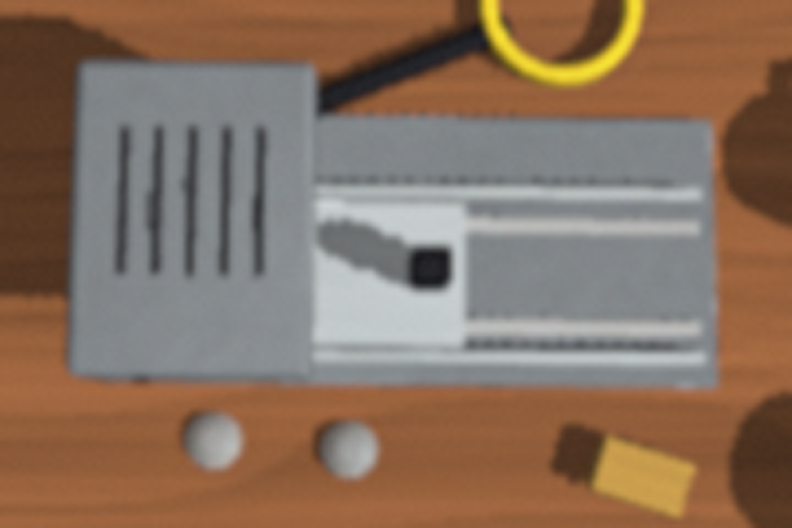

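The post comes out at about (0.499,-0.013), and the two views agree to 1 mm. Station yaw is close to 0, and the hood and base corners match their given sizes. Now I'll move above the post with the jaws along x.

```bash
python3 -m handwheel '[[[0.022,-0.043,0,0,0,-0.09,0.088],[0.022,-0.043,0,0,0,-0.09,0.088],[0.022,-0.043,0,0,0,-0.09,0.088],[0.022,-0.043,0,0,0,-0.09,0.088],[0.022,-0.043,0,0,0,-0.09,0.088],[0.022,-0.043,0,0,0,-0.09,0.088],[0.022,-0.043,0,0,0,-0.09,0.088],[0.022,-0.043,0,0,0,-0.09,0.088],[0.022,-0.043,0,0,0,-0.09,0.088],[0.022,-0.043,0,0,0,-0.09,0.088],[0.022,-0.043,0,0,0,-0.09,0.088],[0.022,-0.043,0,0,0,-0.09,0.088]]]'
python3 -m handwheel '[[[0.022,-0.043,0,0,0,-0.09,0.088],[0.022,-0.043,0,0,0,-0.09,0.088],[0,0,-0.03,0,0,0,0.088],[0,0,-0.03,0,0,0,0.088],[0,0,0,0,0,0,0.088],[0,0,0,0,0,0,0.088]]]'
python3 - <<'E'
from h import *
c=cap('wrist','w1.png');s=bot.sense();print(s['t'],s['tcp_pos'],np.round(s['tool_rot'],3).tolist(),s['ft_force'],s['qpos'])
import pickle;pickle.dump(c,open('w1.pkl','wb'));print(ray(c,320,200))
E
```

```text
t: 1.3
tcp_pos: [0.452, 0.0784, 0.4047]
tool_rot: [[-0.0, 0.983, 0.182], [0.0, 0.182, -0.983], [-1.0, -0.0, -0.0]]
ft_force: [0.6, 0.6, -0.3]
gripper_width: 0.999
t: 1.9
tcp_pos: [0.4954, -0.0056, 0.3448]
tool_rot: [[-0.001, 1.0, 0.006], [0.0, 0.006, -1.0], [-1.0, -0.001, -0.0]]
ft_force: [-0.2, 0.2, 0.5]
gripper_width: 1.002
1.95 [ 0.49577839 -0.00552584  0.34546879] [[0.001, 1.0, 0.007], [0.0, 0.007, -1.0], [-1.0, 0.001, -0.0]] [ 0.13287051 -0.18731433 -0.12376466] [ -7.14546765  35.43687623   3.90720614 115.67280837  -4.68602457
  28.99340667   0.51782265]
(array([0.49431306, 0.07572121, 0.32451566]), array([-0.00528549, -0.30909102, -0.95104289]))
```

View pics/w1.png

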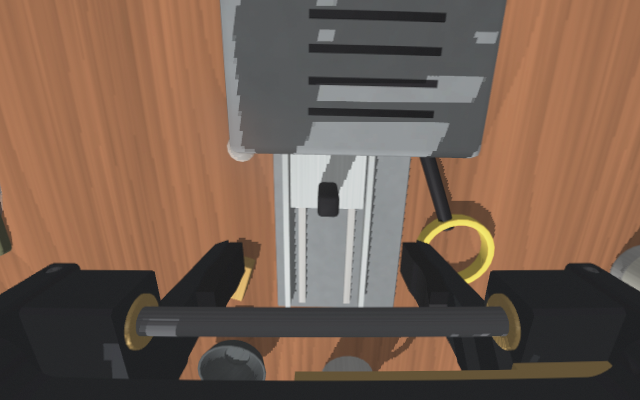

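The wrist view shows the post at about (328,199), with its top face near row 190. The rails run down the image from (280,155) to (288,305) on one side and from (372,155) to (362,305) on the other.

```bash
python3 - <<'E'
from h import *
import pickle
c=pickle.load(open('w1.pkl','rb'));f=c['frame']
m=(f[175:225,310:350].max(2)<60)
for r in range(0,50,3):
    x=np.flatnonzero(m[r]); print(175+r,(x.min()+310,x.max()+310,int(f[175+r,310+x].max(1).mean())) if len(x) else None)
for u,v in[(328,184),(328,191),(318.5,191),(338,191)]:print(u,v,onz(c,u,v,.072))
g=cv2.cvtColor(f,cv2.COLOR_RGB2GRAY)
def edge(z,us,lo,hi,sgn):
    P=[]
    for v in range(lo,hi,4):
        d=sgn*np.diff(cv2.GaussianBlur(g,(3,3),0)[v,us[0]:us[1]].astype(int)); P.append(onz(c,us[0]+np.argmax(d)+.5,v,z))
    P=np.array(P);k,b=np.polyfit(P[:,1],P[:,0],1);r=P[:,0]-k*P[:,1]-b
    P=P[abs(r)<.002];k,b=np.polyfit(P[:,1],P[:,0],1);print('edge',us,'x=%.4f+%.4f*y'%(b,k),len(P),'yaw',-np.arctan(k))
edge(.0,(262,284),170,300,1)
edge(.022,(276,290),170,300,1)
edge(.022,(358,385),170,300,-1)
edge(.0,(388,418),170,235,-1)
E
```

```text
175 None
178 None
181 None
184 (np.int64(320), np.int64(335), 41)
187 (np.int64(319), np.int64(336), 40)
190 (np.int64(319), np.int64(336), 39)
193 (np.int64(319), np.int64(337), 39)
196 (np.int64(319), np.int64(337), 40)
199 (np.int64(319), np.int64(338), 49)
202 (np.int64(319), np.int64(337), 51)
205 (np.int64(318), np.int64(337), 52)
208 (np.int64(318), np.int64(337), 51)
211 (np.int64(318), np.int64(337), 52)
214 (np.int64(319), np.int64(336), 52)
217 None
220 None
223 None
328 184 [0.49993638 0.00863324 0.072     ]
328 191 [0.50002199 0.00216618 0.072     ]
318.5 191 [0.49152739 0.00210543 0.072     ]
338 191 [0.50896414 0.00223058 0.072     ]
edge (262, 284) x=0.4514+0.0688*y 17 yaw -0.06872557419394905
edge (276, 290) x=0.4523+0.0141*y 33 yaw -0.014118933409831344
edge (358, 385) x=0.5485+0.0160*y 32 yaw -0.01599515136945269
edge (388, 418) x=0.5914+0.0178*y 17 yaw -0.017791766497401867
```

The post is at (0.500,-0.0125) and the rails give yaw -0.016. I'll align and descend to TCP z 0.208, which leaves the wrist camera clear above the hood.

```bash
python3 -m handwheel '[[[0.004,-0.007,0,0,0,-0.023,0.088],[0,0,-0.03,0,0,0,0.088],[0,0,-0.03,0,0,0,0.088],[0,0,-0.03,0,0,0,0.088],[0,0,-0.025,0,0,0,0.088],[0,0,-0.022,0,0,0,0.088],[0,0,0,0,0,0,0.088]]]'
python3 -m handwheel '[[[0,0,0,0,0,0,0.01],[0,0,0,0,0,0,0.01],[0,0,0,0,0,0,0.01],[0,0,0,0,0,0,0.01],[0,0,0,0,0,0,0.01],[0,0,0,0,0,0,0.01],[0,0,0,0,0,0,0.01],[0,0,0,0,0,0,0.01]]]'
```

```text
t: 2.65
tcp_pos: [0.4997, -0.013, 0.2066]
tool_rot: [[-0.002, 1.0, -0.018], [-0.0, -0.018, -1.0], [-1.0, -0.002, 0.0]]
ft_force: [-0.6, 0.1, -0.4]
gripper_width: 1.0
t: 3.45
tcp_pos: [0.4995, -0.0128, 0.2077]
tool_rot: [[-0.0, 1.0, -0.017], [0.0, -0.017, -1.0], [-1.0, -0.0, -0.0]]
ft_force: [1.0, 0.3, -0.1]
gripper_width: 0.297
```

```bash
python3 -m handwheel '[[[0,0,0,0,0,0,0.01],[0,0,0,0,0,0,0.01],[0,0,0,0,0,0,0.01],[0,0,0,0,0,0,0.01]]]'
python3 -m handwheel '[[[0,-0.005,0,0,0,0,0.01],[0,-0.01,0,0,0,0,0.01],[-0.0002,-0.012,0,0,0,0,0.01],[-0.0002,-0.012,0,0,0,0,0.01],[-0.0002,-0.012,0,0,0,0,0.01],[-0.0002,-0.012,0,0,0,0,0.01],[-0.0002,-0.012,0,0,0,0,0.01],[-0.0002,-0.012,0,0,0,0,0.01],[-0.0002,-0.012,0,0,0,0,0.01],[-0.0002,-0.012,0,0,0,0,0.01],[-0.0002,-0.012,0,0,0,0,0.01],[-0.0002,-0.01,0,0,0,0,0.01]]]'
```

```text
t: 3.85
tcp_pos: [0.5001, -0.0128, 0.2078]
tool_rot: [[0.002, 1.0, -0.017], [0.0, -0.017, -1.0], [-1.0, 0.002, -0.0]]
ft_force: [2.6, 0.3, -2.2]
gripper_width: 0.225
t: 5.05
tcp_pos: [0.4979, -0.1473, 0.2078]
tool_rot: [[0.002, 1.0, -0.018], [-0.0, -0.018, -1.0], [-1.0, 0.002, 0.0]]
ft_force: [6.2, 2.8, -2.6]
gripper_width: 0.222
```

```bash
python3 -m handwheel '[[[0,-0.004,0,0,0,0,0.01],[0,-0.002,0,0,0,0,0.01],[0,-0.001,0,0,0,0,0.01],[0,0,0,0,0,0,0.01]]]'
python3 -m handwheel '[[[0,-0.001,0,0,0,0,0.01],[0,-0.001,0,0,0,0,0.01],[0,0,0,0,0,0,0.01]]]'
```

```text
t: 5.45
tcp_pos: [0.4979, -0.153, 0.2078]
tool_rot: [[0.002, 1.0, -0.017], [0.001, -0.017, -1.0], [-1.0, 0.002, -0.001]]
ft_force: [6.1, 4.5, -2.7]
gripper_width: 0.22
t: 5.75
tcp_pos: [0.498, -0.1534, 0.2077]
tool_rot: [[0.001, 1.0, -0.015], [0.003, -0.015, -1.0], [-1.0, 0.001, -0.003]]
ft_force: [5.3, 7.0, -1.2]
gripper_width: 0.223
```

```bash
python3 -m handwheel '[[[0,-0.002,0,0,0,0,0.01],[0,-0.001,0,0,0,0,0.01],[0,0,0,0,0,0,0.01]]]'
```

```text
t: 6.05
tcp_pos: [0.4981, -0.154, 0.2077]
tool_rot: [[0.0, 1.0, -0.013], [0.007, -0.013, -1.0], [-1.0, 0.0, -0.007]]
ft_force: [4.1, 13.2, 0.5]
gripper_width: 0.224
```

The force rose from about 3 N to 13 N with no further travel, after 0.141 m, so the carriage is at its stop. I'll ease off, release, rise and look.

```bash
python3 -m handwheel '[[[0,0.005,0,0,0,0,0.01],[0,0,0,0,0,0,0.088],[0,0,0,0,0,0,0.088],[0,0,0,0,0,0,0.088],[0,0,0,0,0,0,0.088],[0,0,0,0,0,0,0.088],[0,0,0,0,0,0,0.088],[0,0,0.02,0,0,0,0.088],[0,0,0.03,0,0,0,0.088],[0,0,0.04,0,0,0,0.088],[0,0.02,0.04,0,0,0,0.088],[0,0.03,0.03,0,0,0,0.088]]]'
python3 -m handwheel '[[[0,0,0,0,0,0,0.088],[0,0,0,0,0,0,0.088]]]'
python3 - <<'E'
from h import *
import pickle
c=cap('wrist','w2.png');t=cap('top');sc=cap('scene');pickle.dump((c,t,sc),open('w2.pkl','wb'));s=bot.sense();print(s['t'],s['tcp_pos'],s['ft_force'],ray(c,320,200))
a=cv2.resize(sc['frame'][110:260,200:400],None,fx=4,fy=4,interpolation=2);cv2.imwrite('pics/s2.png',a[:,:,::-1])
E
```

```text
t: 7.25
tcp_pos: [0.4974, -0.1041, 0.37]
tool_rot: [[0.002, 1.0, -0.021], [-0.001, -0.021, -1.0], [-1.0, 0.002, 0.001]]
ft_force: [1.1, 0.9, 0.1]
gripper_width: 0.998
t: 7.45
tcp_pos: [0.4975, -0.1024, 0.3682]
tool_rot: [[0.001, 1.0, -0.015], [-0.0, -0.015, -1.0], [-1.0, 0.001, 0.0]]
ft_force: [0.6, -0.2, 0.1]
gripper_width: 0.997
7.6 [ 0.49696313 -0.10384969  0.36660879] [-0.46917871 -0.07395887 -0.45583125] (array([ 0.49817792, -0.02102662,  0.34793054]), array([-0.00964446, -0.30923301, -0.95096251]))
```

View pics/w2.png

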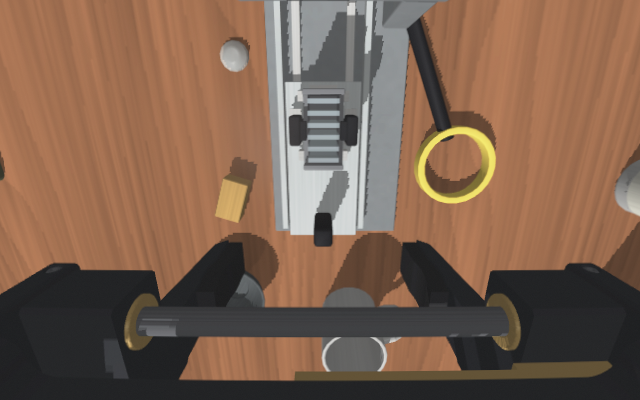

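View pics/s2.png

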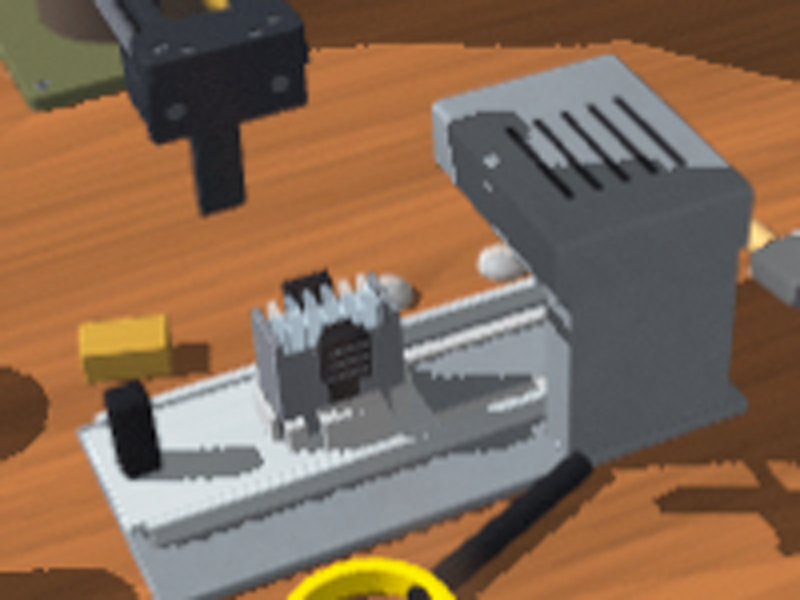

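In the wrist view the carriage is drawn out and the post is at (323,229) by the base's end. The cassette spans about (304–343, 88–170), with pads at (296,130) and (350,130). The scene crop shows it upright in its nest. Now I'll measure the pads and the cassette's yaw.

```bash
python3 - <<'E'
from h import *
import pickle
c,t,sc=pickle.load(open('w2.pkl','rb'));f=c['frame']
m=(f.max(2)<60).astype(np.uint8)
R=[]
for x0,x1 in((284,305),(341,364)):
    n,l,st,ce=cv2.connectedComponentsWithStats(m[105:155,x0:x1]);i=1+np.argmax(st[1:,4]);s=st[i]
    u0,v0=s[0]+x0,s[1]+105;u1,v1=u0+s[2],v0+s[3]
    print('box',u0,u1,v0,v1,'cen',ce[i]+[x0,105]);
    a=onz(c,u0,(v0+v1)/2,.085);b=onz(c,u1,(v0+v1)/2,.085);print(a,b,'y ext',onz(c,u0,v0,.088)[1],onz(c,u0,v1,.088)[1]);R.append((a,b))
print('outer width',R[1][1]-R[0][0],'mid',(R[1][1]+R[0][0])/2)
# cassette body: slat region
for u,v in[(304,90),(343,90),(303,168),(343,168)]:print(u,v,onz(c,u,v,.09))
a=cv2.resize(f[75:245,260:390],None,fx=3.5,fy=3.5,interpolation=2);cv2.imwrite('pics/w2z.png',a[:,:,::-1])
E
```

```text
box 290 305 115 144 cen [298.42857143 125.8125    ]
[ 0.47040387 -0.04138749  0.085     ] [ 0.48350354 -0.04159434  0.085     ] y ext -0.02909192978569643 -0.05356486297015989
box 341 358 115 145 cen [349.19266055 129.31422018]
[ 0.51494308 -0.04248854  0.085     ] [ 0.52980845 -0.04269494  0.085     ] y ext -0.02974678920499077 -0.05511249423031341
outer width [ 0.05940458 -0.00130746  0.        ] mid [ 0.50010616 -0.04204122  0.085     ]
304 90 [ 0.48397383 -0.00933152  0.09      ]
343 90 [ 0.51613247 -0.00980025  0.09      ]
303 168 [ 0.48091986 -0.07468504  0.09      ]
343 168 [ 0.51656611 -0.0752237   0.09      ]
```

View pics/w2z.png

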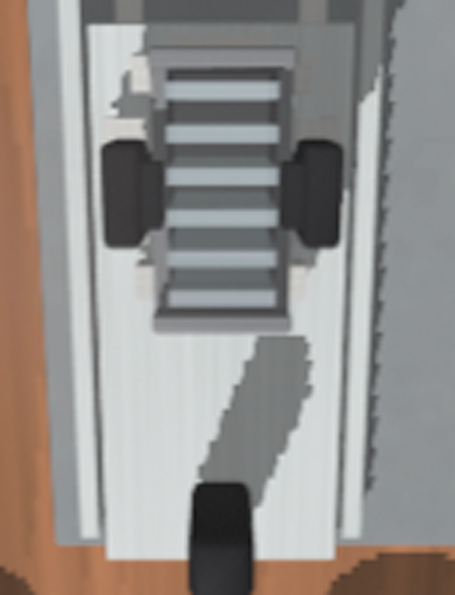

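The pads' outer width measures 59.4 mm (given: 60) and the mid is (0.500,-0.042). The post offset predicts (0.4996,-0.0425), so they agree. I'll move over it and descend.

```bash
python3 -m handwheel '[[[0.0013,0.03,-0.02,0,0,0,0.088],[0.0013,0.031,-0.03,0,0,0,0.088],[0,0,-0.03,0,0,0,0.088],[0,0,0,0,0,0,0.088],[0,0,0,0,0,0,0.088]]]'
python3 -c "
from h import *
import numpy as np
for i in range(3): cap('wrist') ; print(bot.sense()['tcp_pos'])"
```

```text
t: 8.1
tcp_pos: [0.4998, -0.0431, 0.2871]
tool_rot: [[-0.003, 1.0, -0.019], [-0.001, -0.019, -1.0], [-1.0, -0.003, 0.001]]
ft_force: [0.0, -0.4, 0.2]
gripper_width: 0.995
[ 0.5002321  -0.04323094  0.28802543]
[ 0.50041429 -0.04319319  0.28853173]
[ 0.50052489 -0.04300817  0.28882879]
```

```bash
python3 -m handwheel '[[[0,0.001,-0.02,0,0,0.003,0.088],[0,0,-0.02,0,0,0,0.088],[0,0,-0.015,0,0,0,0.088],[0,0,-0.0135,0,0,0,0.088],[0,0,0,0,0,0,0.088],[0,0,0,0,0,0,0.062],[0,0,0,0,0,0,0.062],[0,0,0,0,0,0,0.062],[0,0,0,0,0,0,0.062],[0,0,0,0,0,0,0.062]]]'
python3 -c "
from h import *
import pickle
s=bot.sense();print(s['tcp_pos'],s['ft_force'],s['gripper_width'])
c=cap('scene');a=cv2.resize(c['frame'][120:240,220:370],None,fx=4,fy=4,interpolation=2);cv2.imwrite('pics/s3.png',a[:,:,::-1])"
```

```text
t: 9.25
tcp_pos: [0.5003, -0.0408, 0.2196]
tool_rot: [[0.001, 1.0, -0.014], [-0.0, -0.014, -1.0], [-1.0, 0.001, 0.0]]
ft_force: [0.3, 0.3, -0.3]
gripper_width: 0.707
[ 0.50025452 -0.04078018  0.21956576] [ 0.32095083  0.33297007 -0.32734249] 0.7068274371439984
```

View pics/s3.png

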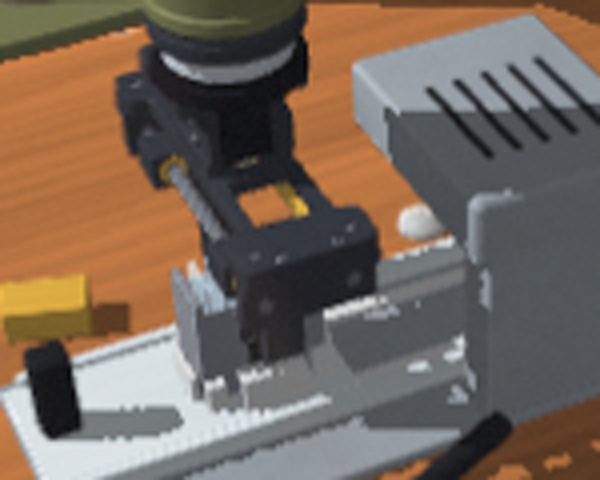

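The scene crop shows the far finger at (275,330), over the far pad, with the hand clear of the hood. Closing now.

```bash
python3 -m handwheel '[[[0,-0.001,0,0,0,0,0.05],[0,0,0,0,0,0,0.04],[0,0,0,0,0,0,0.03],[0,0,0,0,0,0,0.03],[0,0,0,0,0,0,0.03],[0,0,0,0,0,0,0.03],[0,0,0,0,0,0,0.03],[0,0,0,0,0,0,0.03],[0,0,0,0,0,0,0.03],[0,0,0,0,0,0,0.03]]]'
```

```text
t: 10.3
tcp_pos: [0.5001, -0.0414, 0.2198]
tool_rot: [[0.0, 1.0, -0.013], [0.001, -0.013, -1.0], [-1.0, 0.0, -0.001]]
ft_force: [-1.2, 1.6, 9.0]
gripper_width: 0.477
```

```bash
python3 -m handwheel '[[[0,0,0,0,0,0,0.02],[0,0,0,0,0,0,0.02],[0,0,0,0,0,0,0.02]]]'
python3 -m handwheel '[[[0,0,0.003,0,0,0,0.02],[0,0,0.003,0,0,0,0.02],[0,0,0.003,0,0,0,0.02],[0,0,0,0,0,0,0.02]]]'
```

```text
t: 10.6
tcp_pos: [0.5001, -0.0414, 0.2198]
tool_rot: [[0.0, 1.0, -0.014], [0.001, -0.014, -1.0], [-1.0, 0.0, -0.001]]
ft_force: [-1.0, 2.4, 9.1]
gripper_width: 0.473
t: 11.0
tcp_pos: [0.5002, -0.042, 0.2284]
tool_rot: [[0.0, 1.0, -0.014], [-0.0, -0.014, -1.0], [-1.0, 0.0, 0.0]]
ft_force: [-0.1, -0.6, -3.1]
gripper_width: 0.474
```

The force is now just the cassette's weight (-3.1 N), so it's free. Lifting the rest.

```bash
python3 -m handwheel '[[[0,0,0.006,0,0,0,0.02],[0,0,0.01,0,0,0,0.02],[0,0,0.012,0,0,0,0.02],[0,0,0.012,0,0,0,0.02],[0,0,0.012,0,0,0,0.02],[0,0,0.012,0,0,0,0.02],[0,0,0.011,0,0,0,0.02],[0,0,0.009,0,0,0,0.02],[0,0,0.005,0,0,0,0.02],[0,0,0.002,0,0,0,0.02],[0,0,0,0,0,0,0.02],[0,0,0,0,0,0,0.02]]]'
python3 -m handwheel '[[[0,0,0,0,0,0,0.02],[0,0,0,0,0,0,0.02],[0,0,0,0,0,0,0.02],[0,0,0,0,0,0,0.02]]]'
python3 -c "
from h import *
c=cap('scene');t=cap('top');a=cv2.resize(c['frame'][70:270,140:400],None,fx=2.9,fy=2.9,interpolation=2);cv2.imwrite('pics/s4.png',a[:,:,::-1]);
w=cap('wrist');a=np.hstack([w['frame'][:,160:480],t['frame'][100:300,200:500].repeat(2,0)[:, :300]]);cv2.imwrite('pics/w4.png',a[:,:,::-1])
s=bot.sense();print(s['t'],s['tcp_pos'],s['ft_force'],s['torque'],s['gripper_width'])"
```

```text
t: 12.2
tcp_pos: [0.5, -0.0418, 0.3189]
tool_rot: [[-0.001, 1.0, -0.014], [0.0, -0.014, -1.0], [-1.0, -0.001, -0.0]]
ft_force: [-0.1, 0.2, -3.0]
gripper_width: 0.473
t: 12.6
tcp_pos: [0.5001, -0.0417, 0.3191]
tool_rot: [[-0.0, 1.0, -0.014], [0.0, -0.014, -1.0], [-1.0, -0.0, -0.0]]
ft_force: [0.3, -0.2, -2.7]
gripper_width: 0.469
12.75 [ 0.50014197 -0.04181271  0.3192323 ] [ 0.46954589 -0.7322229  -3.41665434] [-0.025149    0.01301357 -0.00115681] 0.473438697352942
```

View pics/s4.png

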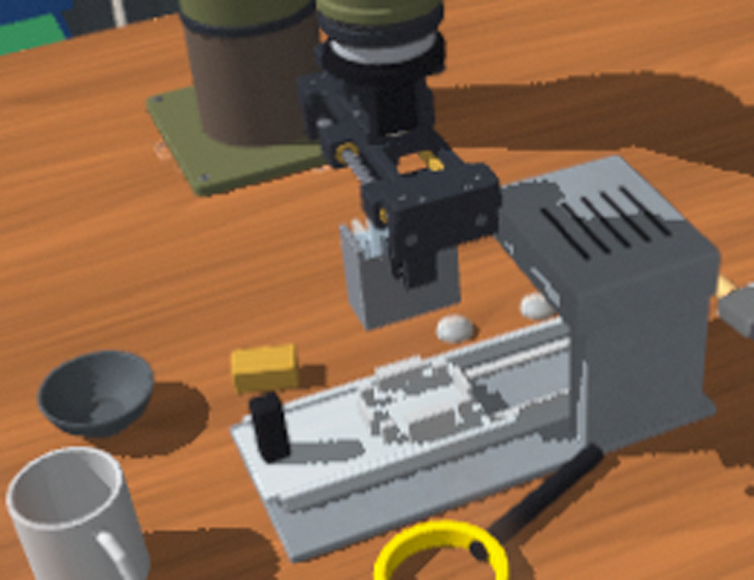

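View pics/w4.png

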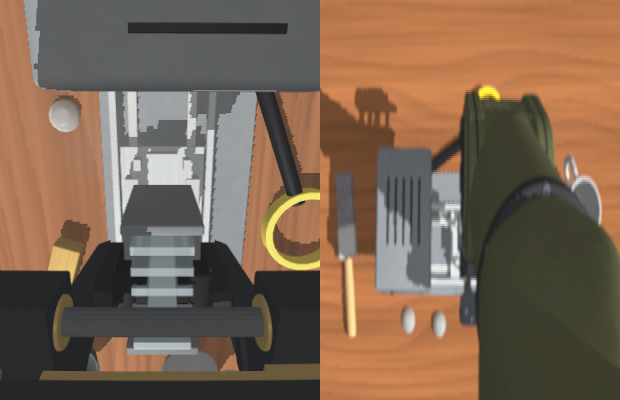

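The scene view shows the cassette hanging upright at about (400,280), above its empty nest at (415,400). The post at (270,428) maps to the same pixel as when the carriage was at its stop. The bystanders in view haven't moved.

```bash
python3 -c "
from workcell import bot
print(bot.job_done(), bot.sense()['t'])"
```

```text
the job is handed in; nothing more can be done
the job is handed in; nothing more can be done
```

The job is done and handed in at about 12.8 s: the carriage is at its stop and the cassette is held upright by its pinched catches, about 99 mm above where it sat.

- **Carriage:** I gripped the black post and pulled about 0.141 m along the rails. The force then rose from about 3 N to 13 N with almost no further travel. After the lift, the post was still at the same place in the scene picture.
- **Cassette:** I pinched both catches, and the gripper read an opening of about 42 mm. That is slightly under the 44 mm given for fully pressed catches. I first raised it 9 mm and confirmed it was free, since only its weight of about 3 N was left on the wrist. I then lifted it the rest of the way.
- **Last checks:** Grip and pose were steady over the last readings, and the cassette looked upright in the pictures. The nest was empty. The other things looked unmoved by eye; the bowl and most of the mug were hidden by the arm in the last top view but visible in the scene view. No check failed; the only mismatch was the 2 mm in the pinch opening.

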